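# Snug the candlestick's base nut in the vise

### The job

The brass candlestick is clamped upside down in the vise and the big hex nut on its base is loose. Take the ring wrench from its wooden rest and use it, not the fingers, to tighten the nut (clockwise) until it comes up solid; the vise jaws leave only a short swing, so lift the wrench off, swing back and refit it between pulls. Stop pulling as soon as the nut is tight so that the candlestick is not wrenched round in the jaws, do not force the wrench against the jaws, leave the other pieces alone, and finish with the wrench lying flat on its rest.

Things in the scene. Friction and masses are not known exactly. Their poses are not given: they have to be found in the camera images.
- vise: Dark cast-iron bench vise, fixed; base plate 270 x 100 x 16 mm. Origin: on the counter below the nut's axis. x across the jaws (screw with tommy bar on the -x side), y along the slot between the jaws, z up. The slot is open at both y ends; the wrench on the nut may point out of either and swings about 42 degrees to each side of the y line before its handle meets a jaw's end.
- jaw_fixed: The vise's jaw on its +x side: a block 40 mm (x) by 90 mm (y) by 99 mm high, its knurled inner face 50 mm from the nut's axis, its top 115 mm above the counter. Origin: centre of its underside, 16 mm above the counter.
- jaw_moving: The vise's jaw on its -x side, the same size and the same distance from the nut's axis, locked. Origin: centre of its underside, 16 mm above the counter.
- nut_top (a point): Centre of the steel hex nut's top, on its vertical axis, 114 mm above the counter, turning with it: x square to a flat, z up. 36 mm across flats; the flats lie 16 to 4 mm below this point, a cone above them leads the wrench on; a stud stands 3 mm higher. The ring seats with its underside 16 mm below this point, at the nut's yaw or a multiple of 60 degrees from it (play 6 degrees each way).
- nut (a joint): Turn of the nut on its stud, rad, growing as it is tightened (clockwise seen from above), falling as it is undone. It turns under a steady drag of about 0.35 N m either way, stays where it is left, and comes up solid after 1.5 to 2.2 rad of tightening from the start; where exactly is to be felt.
- foot_mark (a point): Small chisel mark on the upturned base of the brass candlestick (a disc 100 mm across, its upper side 95 mm above the counter), 45 mm from the nut's axis. The base is only held by the jaws: a pull on the nut of more than about 1.8 N m turns it round in them, and this mark with it.
- wrench: Loose steel ring wrench, about 0.35 kg, 14 mm thick all over. Origin: centre of the ring on its underside; x along the handle away from the ring, z up. The six-sided ring is 52 mm across outside, 38 mm across its inner flats (square to x and every 60 degrees from it); the handle is a straight bar 14 mm wide and 14 mm high that ends 190 mm from the ring's centre.
- wrench_mid (a point): Point on the wrench's handle 92 mm from the ring's centre, 7 mm above the underside; axes as the wrench's.
- rest: Fixed dark wooden wrench rest: two flat-topped blocks 30 mm high and 70 mm wide (y), from x = -120 to -12 mm and from +75 to +120, on a plank 8 mm thick. Origin: centre of its underside; x along its length, z up. At the start the wrench lies along it, ring towards -x, its middle near the rest's centre, its handle bridging the gap between the blocks.
- snuff_box: Loose pewter snuff box, 72 x 52 x 23 mm. Origin at the centre of its underside.
- dog: Loose white porcelain dog, 87 mm high on a base 44 x 74 mm. Origin at the centre of its underside.
- bell: Loose copper hand bell, 68 mm across and 104 mm high. Origin at the centre of its underside.
- magnifier: Loose chrome magnifier on a stubby stand, foot 72 mm across, 112 mm high. Origin at the centre of its underside.
Things that resemble listed ones, but are neither listed nor needed, are in the scene too. Of the things that look like the wrench, the middle-sized one is meant.

How it is judged:
By the outcome, as a careful person would: the job done as asked, in the order asked, and still so for the second after the job is handed in, with the robot touching nothing.
It also fails if it takes over 70 s, if anything falls off the work surface, if the arm or the gripper's body presses on something with over 40 N, if the wrist force passes 120 N, or if a joint passes its speed limit or range.

### The arm

A 6-joint arm with a two-finger parallel gripper is mounted at the origin on the work surface. World frame = base frame: x ahead of the robot, y to its left, z up, the work surface at z = 0. Lengths are in m, angles in degrees, forces in N, time in s.
With the tool pointing down it reaches from about 0.25 to 0.8 m from the base axis. Payload 8.5 kg.
Tool frame: the origin (TCP) lies midway between the tips of the shut fingers; the grasp point (between the pads) lies 19 mm behind it (bot.tcp_to_grasp is the distance from the TCP to the grasp point, in m); z points along the fingers, y is the line along which they close (so a half turn about z gives the same grasp; the last joint's range is limited). The gripper opens to 85 mm and grips with 20 to 120 N. Pads are 22 mm wide; open, the fingers measure 114 mm over their backs; the gripper's body (76 mm by 85 mm) begins 54 mm behind the grasp point. The pads swing forward as they close: fully open they stand 13 mm farther back than shut.
Start: joints at [73.224, 13.648, -0.773, 75.585, 0, 90], TCP at [0.152, 0.503, 0.231] pointing down, gripper open.
Joint ranges: [-152.45, 152.45], [-59.26, 108.67], [-65.41, 83.53], [-104.44, 129.93], [-82.83, 76.93], [-180, 180]. Speed limits (degrees/s): [127.2, 127.2, 159.86, 180, 180, 180].

### API

Orientations are given as [roll, pitch, yaw] about the fixed x, y, z axes, in that order (R = Rz(yaw) Ry(pitch) Rx(roll)).
In Python, from cell import bot, viewer, finder gives the robot as it stands.
- The arm moves only by the tool move_arm, never from a script. Its argument "plan" is a list of rows, each a list of 3 entries, a list of its own where there are three numbers: the shift along the world's x, y, z in cm, then the turn, a rotation vector about the world's x, y, z in degrees, then the closure, from 0 (fully open) to 1 (shut). A call has 1 to 8 rows; each row shifts and turns the commanded pose from where the row before left it; what a row does not reach is not made up. A row lasts 1/8 s, in which the tool goes at most 62.5 mm and 10.7 degrees, less where a joint would pass 70% of its speed; a pose out of reach is approached as far as the arm can. A call is refused whole if a number of a shift passes 6.25 or a number of a turn 10.7, either way. A call with a gripper value outside its range is refused whole. The fingers move at their own pace and stop on an object; "grip_force" is the grip in N (left out, the last holds). Time passes only in rows, so rows that do not move let the fingers close. It gives the time, the measured TCP pose, the force, the opening and the grip force at its end, in the units of the state.
- bot.observe(): the state, without advancing time (a new reading comes with each control period).
- viewer.capture(name): name is "scene" or "top" or "wrist"; returns the picture (400x640x3 uint8, blue, green, red); there is no depth.
- viewer.get_calibration(name): a dict with "intrinsics" (3x3 intrinsics, pixels), "rvec" (rotation vector, rad) and "tvec" (3), from world to camera coordinates, as OpenCV has them. Camera axes: x right, y down, z forward; pixel columns grow to the right and rows downward; lengths in m; the calibration is good to about 2 mm. A picture is of the moment at which its call begins: read the wrist's pose just before it. get_calibration takes no time and is no camera call; for the wrist camera it gives the pose at the moment of the call.
- bot.hand_in(): hands the job in; it is judged then, once.
Trained networks look in the newest picture that a camera, given by its name, has taken for a name from the list of things; names that differ only in an ending like _2 or _b are one class to them, and where a whole thing is asked for, a point or a joint stands for the part that bears it (a point fixed in the world has none). Each returns a list of dicts, best first, with "score" (0 to 1); they miss things now and then, are a little off and sometimes report something else, mostly with a low value. They report only what shows in the picture. A call takes as long as a camera call. They do not tell look-alikes from the thing itself.
- finder.trace(query, camera): "mask" (400x640 bool, what is visible of it) and "uv" ([column, row] in pixels, amid what is visible of it).
The state is a dict: "time": time; "joint_positions": joint angles; "qd": joint speeds; "joint_torque": joint torques, N m; "tool_pos": TCP position; "ee_rot": TCP orientation; "force": force on the tool from outside, world axes, zero at the start; "ft_torque": the same for the moment, N m; "finger_gap": finger opening in m; "grasp_force": force on a finger pad.
Only numpy, scipy, OpenCV 4.12 (cv2) and the standard library are available. Lean on these libraries where they do the work, as an engineer would, in place of code of your own. Each camera call takes 0.05 s, during which the arm holds its last target. There are 200 camera calls.

## Working session

There is one attempt and no reset: what is moved stays moved. The work goes in short steps, Python scripts to look and compute and a tool call to move; the robot and the scene stay as the last step left them, time stands still between calls to the robot, and variables do not carry over. Pictures are saved under pics/ and viewed, at most 10 in all, crops included, and the job is handed in when it is done.

Besides the shell and the picture viewer there is one more tool, called after "Call:" in YAML: its name, and indented under it one key for each argument. move_arm: Moves the arm, as the interface text tells. Its arguments: {"type":"object","properties":{"plan":{"type":"array"},"grip_force":{"type":"number"}},"required":["plan"]}

```bash
mkdir -p pics; ls; python3 - <<'E'
from cell import bot, viewer, finder
import cv2, numpy as np
print(bot.observe())
for n in ("scene","top"):
    im=viewer.capture(n); cv2.imwrite(f"pics/{n}0.png",im)
    c=viewer.get_calibration(n); R=cv2.Rodrigues(np.array(c["rvec"]))[0]; print(n,c["intrinsics"],(-R.T@np.array(c["tvec"]).ravel()),R)
    for q in ("wrench","rest","nut_top","foot_mark","vise"):
        for d in finder.trace(q,n): print(q,round(d["score"],2),d["uv"],d["mask"].sum())
E
```

```text
pics
{'time': 0.0, 'joint_positions': array([ 7.32264257e+01,  1.36819647e+01, -8.19095006e-01,  7.55843314e+01,
       -3.99610980e-04,  8.99993980e+01]), 'qd': array([-0.06709463,  0.0113955 , -0.0392221 , -0.0462637 , -0.06721327,
       -0.11012816]), 'joint_torque': array([ 1.38369713e-03, -5.38781297e+01,  3.46439981e+01,  1.82213041e-02,
       -6.04192314e-05,  4.11813836e-07]), 'tool_pos': array([0.15138636, 0.50224547, 0.23065378]), 'ee_rot': array([-1.79914609e+02,  3.98713312e-04,  1.63227028e+02]), 'force': array([-0.65511899,  0.75332509, -0.1842438 ]), 'ft_torque': array([ 0.01438072, -0.03553538,  0.00015849]), 'grasp_force': 0.0, 'finger_gap': 0.08514428764161451}
scene [[394.65371063   0.         318.00577038]
 [  0.         394.65371063 201.9391002 ]
 [  0.           0.           1.        ]] [1.1744527  0.03675225 0.94785487] [[-1.01891926e-01  9.94795175e-01 -7.71049776e-04]
 [ 7.81475420e-01  7.95629889e-02 -6.18842386e-01]
 [-6.15560073e-01 -6.36575991e-02 -7.85514804e-01]]
wrench 0.89 [408.8, 219.9] 498
wrench 0.73 [342.3, 265.6] 205
wrench 0.65 [431.6, 164.8] 620
rest 0.58 [421.8, 227.2] 1384
foot_mark 0.83 [281.3, 210.0] 763
foot_mark 0.7 [189.0, 211.3] 442
vise 0.69 [276.9, 227.3] 3755
top [[396.56075244   0.         318.64956269]
 [  0.         396.56075244 198.04178881]
 [  0.           0.           1.        ]] [ 0.39619007 -0.01988681  1.43697329] [[ 0.02007322 -0.99974389 -0.01045068]
 [-0.9974589  -0.01931048 -0.06857736]
 [ 0.06835799  0.01180069 -0.99759106]]
wrench 0.72 [229.6, 265.5] 454
wrench 0.71 [301.6, 174.2] 57
wrench 0.61 [245.6, 194.3] 282
wrench 0.49 [353.5, 196.2] 360
wrench 0.48 [362.2, 162.3] 372
rest 0.87 [243.8, 197.5] 1127
rest 0.63 [292.8, 230.3] 245
foot_mark 0.68 [358.7, 178.9] 657
foot_mark 0.68 [429.0, 195.8] 278
vise 0.86 [355.3, 184.8] 2208
```

```bash
python3 - <<'E'
import cv2, numpy as np
a=cv2.imread("pics/scene0.png")[110:310,150:470]
cv2.imwrite("pics/s1.png",cv2.resize(a,(800,500),interpolation=2))
a=cv2.imread("pics/top0.png")[120:300,190:450]
cv2.imwrite("pics/t1.png",cv2.resize(a,(780,540),interpolation=2))
E
```

```text
(no output)
```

View pics/s1.png

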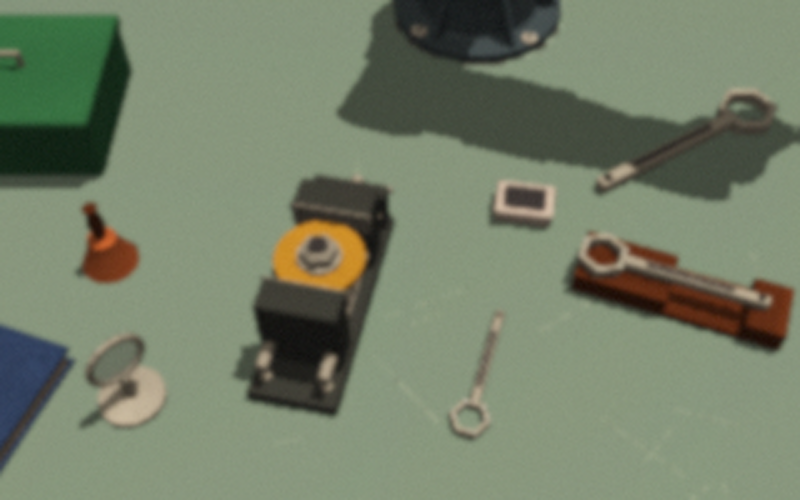

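View pics/t1.png

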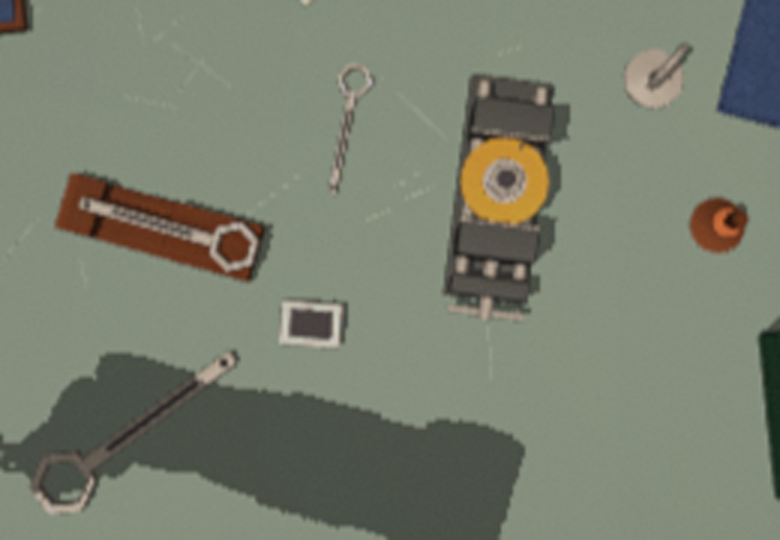

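The three look-alikes, in full top-view pixels, are a small ring wrench on the counter (308,147), a large one near the robot (212,280) and the middle-sized one on the wooden rest (268,202). I choose the one on the rest. In the same view the nut is at (359,179), with the vise screw and tommy bar on the robot side, so the slot runs along world y.

```bash
cat > h.py <<'E'
from cell import bot, viewer, finder
import cv2, numpy as np
def cam(n):
    c=viewer.get_calibration(n); R=cv2.Rodrigues(np.array(c["rvec"],float))[0]
    return np.array(c["intrinsics"],float),R,np.array(c["tvec"],float).ravel()
def ray(uv,z,C):
    K,R,t=C; d=R.T@np.linalg.solve(K,np.r_[uv,1.]); o=-R.T@t
    return o+d*(z-o[2])/d[2]
def proj(P,C):
    K,R,t=C; p=K@(R@np.array(P,float).T+t[:,None] if np.ndim(P)>1 else R@np.array(P,float)+t); return (p[:2]/p[2]).T
def tri(uvs,Cs):
    A=[];b=[]
    for uv,(K,R,t) in zip(uvs,Cs):
        d=R.T@np.linalg.solve(K,np.r_[uv,1.]); d/=np.linalg.norm(d); M=np.eye(3)-np.outer(d,d); A.append(M); b.append(M@(-R.T@t))
    return np.linalg.lstsq(np.vstack(A),np.hstack(b),rcond=None)[0]
E
python3 - <<'E'
from h import *
T=cam("top");S=cam("scene")
t=lambda u,v:(190+u/3,120+v/3); s=lambda u,v:(150+u/2.5,110+v/2.5)
print("nut",ray(t(507,178),.117,T),ray(s(319,246),.117,S))
for n,a,b in(("ring",(233,246),(604,254)),("end",(80,202),(770,301))):
    print(n,ray(t(*a),.044,T),ray(s(*b),.044,S),tri([t(*a),s(*b)],[T,S]))
W=cam("wrist");print("wrist cam",-W[1].T@W[2],W[1],W[0])
print("tcp",bot.observe()["tool_pos"])
E
```

```text
nut [ 0.55194412 -0.13792257  0.117     ] [ 0.5558448 -0.1347362  0.117    ]
ring [0.474187   0.17592194 0.044     ] [0.47982891 0.17647989 0.044     ] [0.4745796  0.17721429 0.03713126]
end [0.5226179  0.35804054 0.044     ] [0.52645623 0.35779778 0.044     ] [0.52305822 0.35940609 0.03925058]
wrist cam [0.07923977 0.52422359 0.37355794] [[ 0.2894943   0.95717878 -0.00135172]
 [ 0.91471255 -0.27623406  0.29495034]
 [ 0.28194682 -0.08662288 -0.95551163]] [[306.00119311   0.         316.49050499]
 [  0.         306.00119311 198.6118545 ]
 [  0.           0.           1.        ]]
tcp [0.15151335 0.50262213 0.23125666]
```

Call:
move_arm:
  plan:
    - [[2.6, -3.6, 0.2], [0, 0, 5.8], 0]
    - [[2.6, -3.6, 0.2], [0, 0, 5.8], 0]
    - [[2.6, -3.6, 0.2], [0, 0, 5.8], 0]
    - [[2.6, -3.6, 0.2], [0, 0, 5.8], 0]
    - [[2.6, -3.6, 0.2], [0, 0, 5.8], 0]
    - [[2.6, -3.6, 0.2], [0, 0, 5.8], 0]
    - [[2.6, -3.6, 0.2], [0, 0, 5.8], 0]
    - [[2.6, -3.6, 0.2], [0, 0, 5.8], 0]

```text
time: 1.6
tool_pos: [0.3602, 0.2134, 0.2475]
ee_rot: [-180.0, 0.0, -150.2]
force: [0.3, 0.3, -0.7]
finger_gap: 0.0856
grasp_force: 0.0
```

Call:
move_arm:
  plan:
    - [[2.6, -3.6, 0.2], [0, 0, 5.8], 0]
    - [[2.6, -3.6, 0.2], [0, 0, 5.8], 0]
    - [[2.6, -3.6, 0.2], [0, 0, 5.8], 0]
    - [[2.6, -3.6, 0.2], [0, 0, 5.8], 0]
    - [[2.6, -3.6, 0.2], [0, 0, 5.8], 0]
    - [[2.6, -3.6, 0.2], [0, 0, 5.8], 0]
    - [[2.6, -3.6, 0.2], [0, 0, 5.8], 0]
    - [[2.6, -3.6, 0.2], [0, 0, 5.8], 0]

```text
time: 2.6
tool_pos: [0.5683, -0.0747, 0.2634]
ee_rot: [-180.0, 0.0, -103.8]
force: [-0.5, 0.4, -0.4]
finger_gap: 0.0856
grasp_force: 0.0
```

Call:
move_arm:
  plan:
    - [[0, 0, 0], [0, 0, 0], 0]
    - [[0, 0, 0], [0, 0, 0], 0]

```text
time: 2.85
tool_pos: [0.5672, -0.0734, 0.263]
ee_rot: [180.0, 0.0, -104.0]
force: [-0.5, 0.8, 0.2]
finger_gap: 0.0854
grasp_force: 0.0
```

```bash
python3 - <<'E'
from h import *
o=bot.observe(); print(o["time"],o["tool_pos"],o["ee_rot"],o["joint_positions"],o["force"])
C=cam("wrist"); im=viewer.capture("wrist"); np.savez("nut.npz",K=C[0],R=C[1],t=C[2]); cv2.imwrite("pics/w_nut.png",im)
print(-C[1].T@C[2])
for d in finder.trace("nut_top","wrist"): print(d["score"],d["uv"],d["mask"].sum())
E
```

```text
2.85 [ 0.56721307 -0.07335119  0.26299961] [ 1.79958492e+02  6.26899119e-03 -1.04046181e+02] [-7.37444193e+00  1.79574389e+01  9.86583260e+00  8.19488927e+01
  1.10490213e-02 -8.33282672e+01] [-0.50101561  0.8330855   0.20651959]
[ 0.54851381 -0.14598987  0.40525702]
0.84 [316.4, 111.8] 2076
```

View pics/w_nut.png

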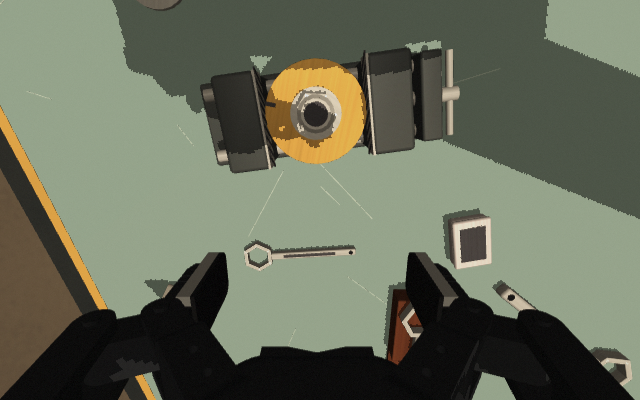

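```bash
cat >> h.py <<'E'
def rectify(im,C,c,half,px,z):
    n=int(2*half*px); g=np.arange(n)/px-half
    X,Y=np.meshgrid(c[0]+g,c[1]-g)  # cols = +x, rows down = -y
    P=np.stack([X.ravel(),Y.ravel(),np.full(X.size,z)],1); uv=proj(P,C).astype(np.float32).reshape(n,n,2)
    return cv2.remap(im,uv[...,0],uv[...,1],cv2.INTER_CUBIC)
E
python3 - <<'E'
from h import *
f=np.load("nut.npz"); C=(f["K"],f["R"],f["t"]); im=cv2.imread("pics/w_nut.png")
print(ray((316.3,114),.117,C))
a=rectify(im,C,(.552,-.138),.025,11000,.110); b=rectify(im,C,(.552,-.138),.1,2750,.115)
a=cv2.resize(a,(400,400));b=cv2.resize(b,(400,400))
cv2.imwrite("pics/nutrect.png",np.hstack([a,b]))
E
```

```text
[ 0.55079999 -0.1386152   0.117     ]
```

View pics/nutrect.png

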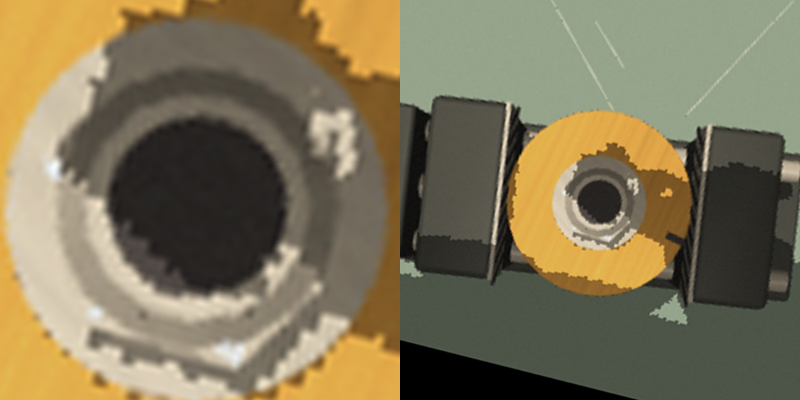

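The wrist view shows the nut at (316,114) between the jaws. In the rectified crop the vise's slot lies at about 84° yaw, and one hex corner near (240,365) puts the nut's yaw at about 16° mod 60. I'll refine that numerically, then go and look at the wrench.

```bash
python3 - <<'E'
from h import *
f=np.load("nut.npz"); C=(f["K"],f["R"],f["t"]); im=cv2.imread("pics/w_nut.png")
g=cv2.GaussianBlur(cv2.cvtColor(im,cv2.COLOR_BGR2GRAY).astype(np.float32),(0,0),.8)
# stud and disc centres
def circ(mask,z):
    ct=max(cv2.findContours(mask.astype(np.uint8),0,2)[0],key=cv2.contourArea)[:,0]
    w=np.array([ray(p,z,C)[:2] for p in ct.astype(float)]); (c,r)=cv2.minEnclosingCircle((w*1000).astype(np.float32)); return np.array(c),r,w.mean(0)*1000
hsv=cv2.cvtColor(im,cv2.COLOR_BGR2HSV)
m=np.zeros(g.shape,bool); m[50:170,255:372]=1
print("disc",circ(m&(hsv[...,1]>120)&(hsv[...,0]<30),.095))
m2=np.zeros(g.shape,bool); m2[95:135,296:336]=1
print("stud",circ(m2&(g<60),.117))
s=lambda P:cv2.remap(g,proj(P,C).astype(np.float32)[None],None,1)[0]
res=[]
for cx in np.arange(.548,.5561,.001):
  for cy in np.arange(-.142,-.1339,.001):
    for yaw in range(-30,30):
      tot=[]
      for k in range(6):
        a=np.radians(yaw+60*k); n=np.array([np.cos(a),np.sin(a)]); e=np.array([-n[1],n[0]])
        q=np.linspace(-.009,.009,15)[:,None]*e
        for r,z in((.018,.110),(.018,.098)):
          P=lambda rr:np.c_[np.array([cx,cy])+n*rr+q,np.full(15,z)]
          tot.append(min(abs((s(P(r+.0008))-s(P(r-.0008))).mean()),30))
      res.append((np.sum(tot),yaw,cx,cy))
res.sort(reverse=True)
for r in res[:12]: print(np.round(r,4))
best={}
for r in res: best.setdefault(r[1],r[0])
print({k:round(float(best[k])) for k in sorted(best)})
E
```

```text
disc (array([ 551.79046631, -139.14309692]), 49.9730339050293, array([ 551.47775132, -142.56285887]))
stud (array([ 551.58795166, -138.68768311]), 10.538640022277832, array([ 552.30527209, -139.23141496]))
[ 2.462419e+02  1.300000e+01  5.520000e-01 -1.390000e-01]
[ 2.457736e+02  1.200000e+01  5.520000e-01 -1.390000e-01]
[ 2.456916e+02  1.400000e+01  5.520000e-01 -1.390000e-01]
[ 2.441052e+02  1.500000e+01  5.520000e-01 -1.390000e-01]
[ 2.439458e+02  1.100000e+01  5.520000e-01 -1.390000e-01]
[ 2.415801e+02  1.600000e+01  5.520000e-01 -1.390000e-01]
[ 2.408827e+02  1.000000e+01  5.520000e-01 -1.390000e-01]
[ 2.40296e+02  1.70000e+01  5.52000e-01 -1.39000e-01]
[ 2.363096e+02  1.800000e+01  5.520000e-01 -1.390000e-01]
[ 2.336883e+02  9.000000e+00  5.520000e-01 -1.390000e-01]
[ 2.311813e+02  1.700000e+01  5.510000e-01 -1.390000e-01]
[ 2.310915e+02  1.600000e+01  5.510000e-01 -1.390000e-01]
{-30: 181, -29: 180, -28: 179, -27: 184, -26: 188, -25: 191, -24: 196, -23: 201, -22: 202, -21: 203, -20: 201, -19: 198, -18: 194, -17: 190, -16: 188, -15: 184, -14: 180, -13: 179, -12: 175, -11: 172, -10: 172, -9: 171, -8: 172, -7: 172, -6: 172, -5: 173, -4: 174, -3: 179, -2: 185, -1: 191, 0: 194, 1: 200, 2: 204, 3: 205, 4: 206, 5: 208, 6: 218, 7: 224, 8: 229, 9: 234, 10: 241, 11: 244, 12: 246, 13: 246, 14: 246, 15: 244, 16: 242, 17: 240, 18: 236, 19: 230, 20: 224, 21: 219, 22: 212, 23: 211, 24: 205, 25: 200, 26: 193, 27: 186, 28: 181, 29: 179}
```

Call:
move_arm:
  plan:
    - [[-0.9, 4.4, -0.2], [0, 0, -0.2], 0]
    - [[-0.9, 4.4, -0.2], [0, 0, -0.2], 0]
    - [[-0.9, 4.4, -0.2], [0, 0, -0.2], 0]
    - [[-0.9, 4.4, -0.2], [0, 0, -0.2], 0]
    - [[-0.9, 4.4, -0.2], [0, 0, -0.2], 0]
    - [[-0.9, 4.4, -0.2], [0, 0, 0], 0]
    - [[-0.9, 4.4, -0.2], [0, 0, 0], 0]
    - [[-0.6, 3.0, 0], [0, 0, 0], 0]

```text
time: 3.95
tool_pos: [0.4969, 0.267, 0.2495]
ee_rot: [-180.0, 0.0, -104.8]
force: [0.6, 0.1, 0.0]
finger_gap: 0.0852
grasp_force: 0.0
```

Call:
move_arm:
  plan:
    - [[0, 0, 0], [0, 0, 0], 0]
    - [[0, 0, 0], [0, 0, 0], 0]

```text
time: 4.2
tool_pos: [0.498, 0.2646, 0.2495]
ee_rot: [-180.0, -0.0, -104.9]
force: [0.0, -0.9, -0.0]
finger_gap: 0.0858
grasp_force: 0.0
```

```bash
python3 - <<'E'
from h import *
o=bot.observe(); print(o["time"],o["tool_pos"],o["ee_rot"])
C=cam("wrist"); im=viewer.capture("wrist"); np.savez("wr.npz",K=C[0],R=C[1],t=C[2]); cv2.imwrite("pics/w_wr.png",im)
b=rectify(im,C,(.50,.265),.12,2500,.044)
cv2.imwrite("pics/wrrect.png",b)
E
```

```text
4.2 [0.49798136 0.26455782 0.24952921] [-1.79979146e+02 -7.73172532e-03 -1.04922705e+02]
```

View pics/wrrect.png

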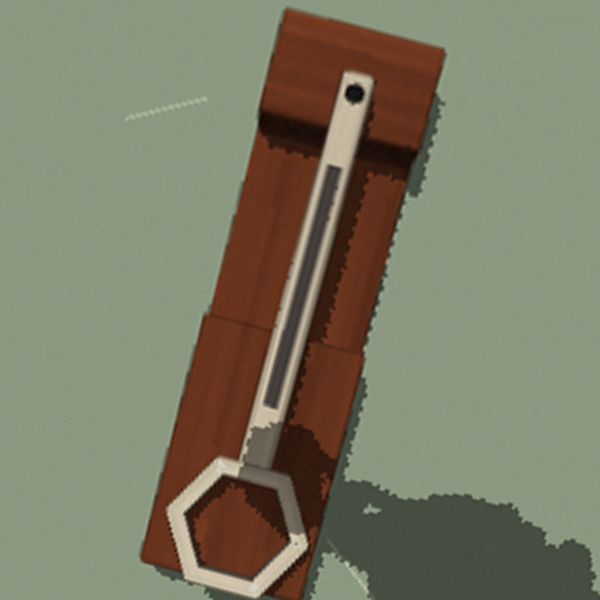

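The rectified view shows the wrench on the rest: ring centre at (238,528), handle end at (358,72), and the gap between the blocks from 80 to 163 mm along the handle. That puts the ring at (0.475, 0.174) with yaw 75°. I'll grip 105 mm from the ring.

Call:
move_arm:
  plan:
    - [[0.2, 0.5, -4], [0, 0, 0.2], 0]
    - [[0.2, 0.6, -4], [0, 0, 0], 0]
    - [[0, 0, -4], [0, 0, 0], 0]
    - [[0, 0, -4], [0, 0, 0], 0]
    - [[0, 0, -4], [0, 0, 0], 0]
    - [[0, 0, -2], [0, 0, 0], 0]
    - [[0, 0, -1], [0, 0, 0], 0]
    - [[0, 0, 0], [0, 0, 0], 0]
  grip_force: 100

```text
time: 5.25
tool_pos: [0.5026, 0.275, 0.0193]
ee_rot: [180.0, -0.0, -104.8]
force: [0.9, 0.3, 0.0]
finger_gap: 0.0855
grasp_force: 0.0
```

Call:
move_arm:
  plan:
    - [[0, 0, 0], [0, 0, 0], 1]
    - [[0, 0, 0], [0, 0, 0], 1]
    - [[0, 0, 0], [0, 0, 0], 1]
    - [[0, 0, 0], [0, 0, 0], 1]
    - [[0, 0, 0], [0, 0, 0], 1]
    - [[0, 0, 0], [0, 0, 0], 1]

```text
time: 6.0
tool_pos: [0.5026, 0.2758, 0.0198]
ee_rot: [-180.0, 0.0, -104.8]
force: [-1.0, -0.3, 4.5]
finger_gap: 0.0123
grasp_force: 98.0
```

Call:
move_arm:
  plan:
    - [[0, 0, 1], [0, 0, 0], 1]
    - [[0, 0, 2], [0, 0, 0], 1]
    - [[0, 0, 4], [0, 0, 0], 1]
    - [[0, 0, 5], [0, 0, 0], 1]
    - [[0, 0, 3], [0, 0, 0], 1]
    - [[0, 0, 0], [0, 0, 0], 1]
    - [[0, 0, 0], [0, 0, 0], 1]

```text
time: 6.88
tool_pos: [0.5019, 0.2753, 0.1682]
ee_rot: [179.9, -0.1, -104.8]
force: [-0.2, -0.5, -3.1]
finger_gap: 0.0122
grasp_force: 97.9
```

```bash
python3 - <<'E'
from h import *
o=bot.observe(); print(o["time"],o["tool_pos"],o["ee_rot"],o["force"],o["ft_torque"])
p=o["tool_pos"]
C=cam("wrist"); im=viewer.capture("wrist"); np.savez("held.npz",K=C[0],R=C[1],t=C[2],p=p); cv2.imwrite("pics/w_held.png",im)
d=finder.trace("wrench","wrist")
for x in d: print(x["score"],x["uv"],x["mask"].sum())
a=np.radians(o["ee_rot"][2]); c=p[:2]+.106*np.array([np.cos(a),np.sin(a)]);print(c)
b=rectify(im,C,c,.05,5000,p[2]+.024); cv2.imwrite("pics/heldrect.png",np.hstack([b,cv2.resize(im,None,fx=.45,fy=.45)[0:1].repeat(500,0)*0]) [:, :500])
E
```

```text
6.875 [0.50190991 0.27532177 0.16822966] [ 1.79941211e+02 -5.82046262e-02 -1.04771823e+02] [-0.1820953  -0.47492452 -3.12633033] [ 0.06934594 -0.03761695 -0.02130829]
0.88 [317.8, 125.6] 14074
0.77 [558.3, 126.8] 7715
[0.47488306 0.17282518]
```

View pics/heldrect.png

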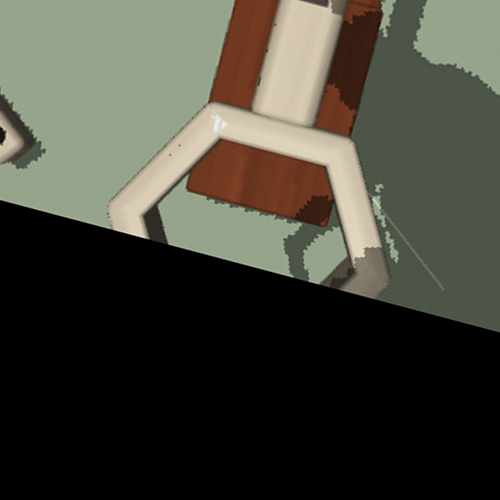

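Call:
move_arm:
  plan:
    - [[0.98, -3.9, 0], [0, 0, -0.1], 1]
    - [[0.98, -3.9, 0], [0, 0, -0.1], 1]
    - [[0.98, -3.9, 0], [0, 0, -0.1], 1]
    - [[0.98, -3.9, 0], [0, 0, -0.1], 1]
    - [[0.98, -3.9, 0], [0, 0, -0.1], 1]
    - [[0.98, -3.9, 0], [0, 0, -0.1], 1]
    - [[0.98, -3.9, -1.5], [0, 0, -0.1], 1]
    - [[0.98, -3.9, -2.5], [0, 0, 0], 1]

```text
time: 7.98
tool_pos: [0.5811, -0.0377, 0.1282]
ee_rot: [180.0, 0.0, -105.5]
force: [0.5, 0.5, -4.0]
finger_gap: 0.012
grasp_force: 97.9
```

Call:
move_arm:
  plan:
    - [[0, 0, 0], [0, 0, 0], 1]
    - [[0, 0, 0], [0, 0, 0], 1]

```text
time: 8.22
tool_pos: [0.5803, -0.0363, 0.1283]
ee_rot: [179.9, -0.0, -105.5]
force: [0.9, -0.3, -2.6]
finger_gap: 0.0116
grasp_force: 97.9
```

```bash
python3 - <<'E'
from h import *
o=bot.observe(); print(o["time"],o["tool_pos"],o["ee_rot"],o["force"],o["ft_torque"])
p=o["tool_pos"]; a=np.radians(o["ee_rot"][2]); print("ring",p[:2]+.1055*np.array([np.cos(a),np.sin(a)]))
C=cam("wrist"); im=viewer.capture("wrist"); cv2.imwrite("pics/hov_w.png",im)
s=viewer.capture("scene"); cv2.imwrite("pics/hov_s.png",s)
cv2.imwrite("pics/hov.png",np.hstack([cv2.resize(im[0:200,200:440],(400,333),interpolation=2),cv2.resize(s[160:243,230:330],(400,333),interpolation=2)]))
E
```

```text
8.225 [ 0.5803064  -0.03630447  0.12832752] [ 1.79886954e+02 -4.51933948e-03 -1.05508430e+02] [ 0.88795084 -0.33721338 -2.58963546] [ 0.10060972 -0.05864676  0.00112771]
ring [ 0.5520978  -0.13796333]
```

View pics/hov.png

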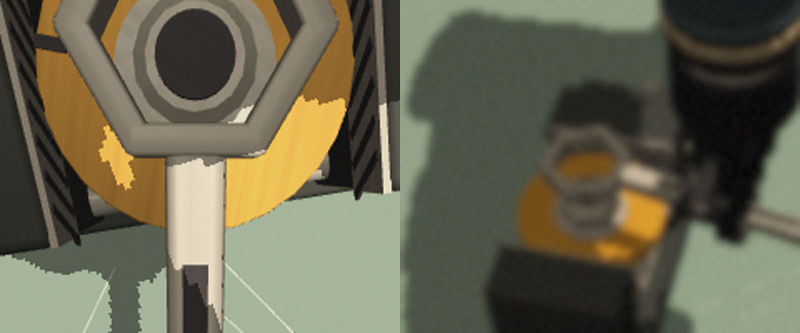

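The hover view shows the ring centred over the nut to within about a millimetre, with the stud at (195,55) in the crop. Lowering now.

Call:
move_arm:
  plan:
    - [[0, -0.1, -1.2], [0, 0, 0], 1]
    - [[0, 0, -0.8], [0, 0, 0], 1]
    - [[0, 0, -0.4], [0, 0, 0], 1]
    - [[0, 0, -0.3], [0, 0, 0], 1]
    - [[0, 0, 0], [0, 0, 0], 1]

```text
time: 8.95
tool_pos: [0.5809, -0.0374, 0.1021]
ee_rot: [180.0, -0.0, -105.5]
force: [0.5, -0.6, -2.7]
finger_gap: 0.012
grasp_force: 98.0
```

Call:
move_arm:
  plan:
    - [[0, 0, -0.3], [0, 0, 0], 1]
    - [[0, 0, -0.3], [0, 0, 0], 1]
    - [[0, 0, 0], [0, 0, 0], 1]

```text
time: 9.32
tool_pos: [0.5807, -0.0374, 0.096]
ee_rot: [180.0, -0.0, -105.5]
force: [0.6, 0.2, -2.2]
finger_gap: 0.0123
grasp_force: 98.0
```

Call:
move_arm:
  plan:
    - [[0, 0, -0.3], [0, 0, 0], 1]
    - [[0, 0, -0.2], [0, 0, 0], 1]
    - [[0, 0, 0], [0, 0, 0], 1]

```text
time: 9.7
tool_pos: [0.5808, -0.0374, 0.091]
ee_rot: [180.0, -0.0, -105.5]
force: [1.1, 0.3, -2.9]
finger_gap: 0.0121
grasp_force: 98.0
```

Call:
move_arm:
  plan:
    - [[0, 0, -0.1], [0, 0, 0], 1]
    - [[0, 0, 0], [0, 0, 0], 1]

```text
time: 9.95
tool_pos: [0.5809, -0.0374, 0.0903]
ee_rot: [-180.0, -0.0, -105.5]
force: [-0.3, -0.3, -3.3]
finger_gap: 0.0117
grasp_force: 98.0
```

Call:
move_arm:
  plan:
    - [[0, 0, -0.1], [0, 0, 0], 1]
    - [[0, 0, 0], [0, 0, 0], 1]

```text
time: 10.2
tool_pos: [0.5809, -0.0374, 0.0892]
ee_rot: [-180.0, -0.0, -105.5]
force: [-0.3, 0.7, -2.8]
finger_gap: 0.012
grasp_force: 98.0
```

Call:
move_arm:
  plan:
    - [[0, 0, -0.1], [0, 0, 0], 1]
    - [[0, 0, 0], [0, 0, 0], 1]

```text
time: 10.45
tool_pos: [0.5809, -0.0374, 0.0882]
ee_rot: [-180.0, -0.0, -105.5]
force: [0.3, 1.2, -3.2]
finger_gap: 0.0119
grasp_force: 98.0
```

```bash
cat > sw.py <<'E'
import numpy as np,sys
# handle angles list -> cumulative row shifts (cm), rounded w/o drift
r=10.56; a=[float(x) for x in sys.argv[1:]]
P=lambda t:r*np.array([np.cos(np.radians(t)),np.sin(np.radians(t))])
cur=P(a[0])
for t0,t in zip(a,a[1:]):
    s=np.round(P(t)-cur,2); cur=cur+s; print(t,[float(s[0]),float(s[1]),0],round(t-t0,2))
E
python3 sw.py 74.5 71 67 63 59 55 51 48 46
```

```text
71.0 [0.62, -0.19, 0] -3.5
67.0 [0.68, -0.27, 0] -4.0
63.0 [0.67, -0.31, 0] -4.0
59.0 [0.65, -0.35, 0] -4.0
55.0 [0.61, -0.41, 0] -4.0
51.0 [0.59, -0.44, 0] -4.0
48.0 [0.42, -0.36, 0] -3.0
46.0 [0.27, -0.25, 0] -2.0
```

Call:
move_arm:
  plan:
    - [[0.62, -0.19, 0], [0, 0, -3.5], 1]
    - [[0.68, -0.27, 0], [0, 0, -4], 1]
    - [[0, 0, 0], [0, 0, 0], 1]

```text
time: 10.82
tool_pos: [0.5934, -0.0422, 0.088]
ee_rot: [179.9, -0.0, -113.0]
force: [-3.0, -0.7, -2.0]
finger_gap: 0.0121
grasp_force: 98.2
```

Call:
move_arm:
  plan:
    - [[0.67, -0.31, 0], [0, 0, -4], 1]
    - [[0.65, -0.35, 0], [0, 0, -4], 1]

```text
time: 11.08
tool_pos: [0.6059, -0.0487, 0.088]
ee_rot: [179.9, -0.1, -121.0]
force: [-5.5, -2.2, -2.7]
finger_gap: 0.012
grasp_force: 98.1
```

Call:
move_arm:
  plan:
    - [[0.61, -0.41, 0], [0, 0, -4], 1]
    - [[0.59, -0.44, 0], [0, 0, -4], 1]
    - [[0.42, -0.36, 0], [0, 0, -3], 1]

```text
time: 11.45
tool_pos: [0.6222, -0.0607, 0.0879]
ee_rot: [179.9, -0.1, -132.0]
force: [-6.1, 0.2, -3.1]
finger_gap: 0.0119
grasp_force: 98.1
```

Call:
move_arm:
  plan:
    - [[0.27, -0.25, 0], [0, 0, -2], 1]
    - [[0, 0, 0], [0, 0, 0], 1]

```text
time: 11.7
tool_pos: [0.625, -0.0633, 0.0879]
ee_rot: [179.9, -0.1, -133.9]
force: [-4.7, -1.0, -2.1]
finger_gap: 0.0121
grasp_force: 98.2
```

```bash
python3 - <<'E'
from h import *
o=bot.observe(); print(o["time"],o["tool_pos"],o["ee_rot"],o["force"],o["ft_torque"],o["joint_positions"])
E
```

```text
11.7 [ 0.6249564  -0.06326357  0.08789925] [ 1.79924417e+02 -7.97314508e-02 -1.33930511e+02] [-4.66425506 -1.03627732 -2.09357921] [-0.15701263  0.92018815 -0.10641501] [-5.77247837e+00  2.80106829e+01 -4.68760157e-01  6.16292497e+01
 -1.59956213e-02 -5.18418991e+01]
```

```bash
python3 sw.py 46 49 52;python3 sw.py 52 60 68 76 84 92 100 107 112; echo; python3 sw.py 112 108 104 100 96 92 88 84 80 76 72 68 64 60 56 52 49 46
```

```text
49.0 [-0.41, 0.37, 0] 3.0
52.0 [-0.42, 0.36, 0] 3.0
60.0 [-1.22, 0.82, 0] 8.0
68.0 [-1.33, 0.65, 0] 8.0
76.0 [-1.4, 0.45, 0] 8.0
84.0 [-1.45, 0.26, 0] 8.0
92.0 [-1.47, 0.05, 0] 8.0
100.0 [-1.47, -0.15, 0] 8.0
107.0 [-1.25, -0.3, 0] 7.0
112.0 [-0.87, -0.31, 0] 5.0

108.0 [0.69, 0.25, 0] -4.0
104.0 [0.71, 0.21, 0] -4.0
100.0 [0.72, 0.15, 0] -4.0
96.0 [0.73, 0.1, 0] -4.0
92.0 [0.74, 0.05, 0] -4.0
88.0 [0.73, 0.0, 0] -4.0
84.0 [0.74, -0.05, 0] -4.0
80.0 [0.73, -0.1, 0] -4.0
76.0 [0.72, -0.15, 0] -4.0
72.0 [0.71, -0.21, 0] -4.0
68.0 [0.69, -0.25, 0] -4.0
64.0 [0.68, -0.3, 0] -4.0
60.0 [0.65, -0.35, 0] -4.0
56.0 [0.62, -0.39, 0] -4.0
52.0 [0.6, -0.43, 0] -4.0
49.0 [0.42, -0.35, 0] -3.0
46.0 [0.41, -0.37, 0] -3.0
```

Call:
move_arm:
  plan:
    - [[-0.4, 0.37, 0], [0, 0, 3], 1]
    - [[-0.43, 0.35, 0], [0, 0, 3], 1]
    - [[0, 0, 0.8], [0, 0, 0], 1]
    - [[0, 0, 1], [0, 0, 0], 1]
    - [[0, 0, 1], [0, 0, 0], 1]
    - [[0, 0, 0], [0, 0, 0], 1]

```text
time: 12.45
tool_pos: [0.6188, -0.0561, 0.1177]
ee_rot: [-179.9, 0.1, -128.0]
force: [0.8, 0.0, -3.1]
finger_gap: 0.0122
grasp_force: 98.1
```

Call:
move_arm:
  plan:
    - [[-1.22, 0.82, 0], [0, 0, 8], 1]
    - [[-1.33, 0.65, 0], [0, 0, 8], 1]
    - [[-1.4, 0.45, 0], [0, 0, 8], 1]
    - [[-1.45, 0.26, 0], [0, 0, 8], 1]
    - [[-1.47, 0.05, 0], [0, 0, 8], 1]
    - [[-1.47, -0.15, 0], [0, 0, 8], 1]
    - [[-1.25, -0.3, 0], [0, 0, 7], 1]
    - [[-0.87, -0.31, 0], [0, 0, 5], 1]

```text
time: 13.45
tool_pos: [0.5125, -0.0413, 0.1162]
ee_rot: [180.0, 0.0, -67.8]
force: [0.5, -0.1, -3.1]
finger_gap: 0.0124
grasp_force: 98.1
```

Call:
move_arm:
  plan:
    - [[0, 0, -0.8], [0, 0, 0], 1]
    - [[0, 0, 0], [0, 0, 0], 1]

```text
time: 13.7
tool_pos: [0.513, -0.0412, 0.1075]
ee_rot: [180.0, 0.0, -68.1]
force: [0.1, 0.4, -2.1]
finger_gap: 0.0124
grasp_force: 98.1
```

```bash
python3 - <<'E'
from h import *
o=bot.observe(); print(o["time"],o["tool_pos"],o["ee_rot"],o["force"],o["ft_torque"])
p=o["tool_pos"]; a=np.radians(o["ee_rot"][2]); print("ring",p[:2]+.1055*np.array([np.cos(a),np.sin(a)]))
C=cam("wrist"); im=viewer.capture("wrist")
cv2.imwrite("pics/hov2.png",cv2.resize(im[0:180,180:460],(780,501),interpolation=2))
E
```

```text
13.7 [ 0.51302043 -0.04120379  0.10751251] [ 1.79962500e+02  2.76912816e-02 -6.80925111e+01] [ 0.12942304  0.37076797 -2.08082604] [ 0.09041055  0.0443466  -0.00964443]
ring [ 0.55238344 -0.13908537]
```

View pics/hov2.png

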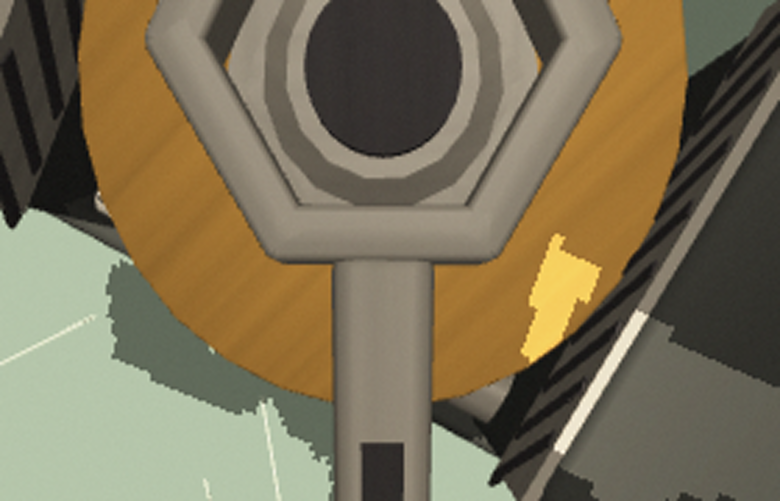

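The ring is concentric with the stud at (383,70), and the handle is well clear of the jaw. Lowering to refit.

Call:
move_arm:
  plan:
    - [[0, 0, -0.6], [0, 0, 0], 1]
    - [[0, 0, -0.4], [0, 0, 0], 1]
    - [[0, 0, -0.3], [0, 0, 0], 1]
    - [[0, 0, 0], [0, 0, 0], 1]

```text
time: 14.25
tool_pos: [0.5129, -0.0413, 0.095]
ee_rot: [180.0, 0.0, -68.0]
force: [0.8, -0.1, -3.5]
finger_gap: 0.0123
grasp_force: 98.0
```

Call:
move_arm:
  plan:
    - [[0, 0, -0.4], [0, 0, 0], 1]
    - [[0, 0, -0.25], [0, 0, 0], 1]
    - [[0, 0, 0], [0, 0, 0], 1]

```text
time: 14.62
tool_pos: [0.513, -0.0413, 0.0886]
ee_rot: [180.0, 0.0, -68.0]
force: [0.3, 0.5, -2.2]
finger_gap: 0.0122
grasp_force: 98.1
```

Call:
move_arm:
  plan:
    - [[0.69, 0.25, 0], [0, 0, -4], 1]
    - [[0.71, 0.21, 0], [0, 0, -4], 1]
    - [[0.72, 0.15, 0], [0, 0, -4], 1]
    - [[0.73, 0.1, 0], [0, 0, -4], 1]

```text
time: 15.12
tool_pos: [0.5411, -0.0342, 0.0887]
ee_rot: [179.9, -0.0, -84.1]
force: [-2.9, -1.7, -1.8]
finger_gap: 0.0121
grasp_force: 98.2
```

Call:
move_arm:
  plan:
    - [[0.74, 0.05, 0], [0, 0, -4], 1]
    - [[0.73, 0, 0], [0, 0, -4], 1]
    - [[0.74, -0.05, 0], [0, 0, -4], 1]
    - [[0.73, -0.1, 0], [0, 0, -4], 1]

```text
time: 15.62
tool_pos: [0.5703, -0.0353, 0.0886]
ee_rot: [179.9, -0.0, -100.1]
force: [-3.1, -1.4, -2.2]
finger_gap: 0.012
grasp_force: 98.2
```

Call:
move_arm:
  plan:
    - [[0.72, -0.15, 0], [0, 0, -4], 1]
    - [[0.71, -0.21, 0], [0, 0, -4], 1]
    - [[0.69, -0.25, 0], [0, 0, -4], 1]
    - [[0.68, -0.3, 0], [0, 0, -4], 1]

```text
time: 16.12
tool_pos: [0.5981, -0.0444, 0.0885]
ee_rot: [179.9, -0.1, -116.1]
force: [-4.0, -0.4, -2.4]
finger_gap: 0.0124
grasp_force: 98.2
```

Call:
move_arm:
  plan:
    - [[0.65, -0.35, 0], [0, 0, -4], 1]

```text
time: 16.25
tool_pos: [0.6046, -0.0479, 0.0884]
ee_rot: [179.9, -0.1, -120.1]
force: [-4.0, -0.2, -2.3]
finger_gap: 0.0123
grasp_force: 98.2
```

Call:
move_arm:
  plan:
    - [[0.31, -0.2, 0], [0, 0, -2], 1]
    - [[0.31, -0.2, 0], [0, 0, -2], 1]

```text
time: 16.5
tool_pos: [0.6109, -0.0518, 0.0885]
ee_rot: [179.9, -0.1, -124.0]
force: [-5.9, 0.6, -3.6]
finger_gap: 0.0123
grasp_force: 98.2
```

Call:
move_arm:
  plan:
    - [[0.3, -0.21, 0], [0, 0, -2], 1]
    - [[0.3, -0.22, 0], [0, 0, -2], 1]

```text
time: 16.75
tool_pos: [0.6168, -0.0562, 0.0885]
ee_rot: [179.9, -0.1, -128.1]
force: [-5.8, -0.6, -2.3]
finger_gap: 0.0123
grasp_force: 98.2
```

Call:
move_arm:
  plan:
    - [[0.28, -0.23, 0], [0, 0, -2], 1]
    - [[0.28, -0.24, 0], [0, 0, -2], 1]

```text
time: 17.0
tool_pos: [0.6224, -0.0609, 0.0885]
ee_rot: [179.9, -0.1, -132.0]
force: [-5.8, -0.4, -2.2]
finger_gap: 0.0123
grasp_force: 98.2
```

Call:
move_arm:
  plan:
    - [[0.27, -0.25, 0], [0, 0, -2], 1]
    - [[0, 0, 0], [0, 0, 0], 1]

```text
time: 17.25
tool_pos: [0.6252, -0.0635, 0.0884]
ee_rot: [179.9, -0.1, -134.0]
force: [-5.1, -0.3, -2.6]
finger_gap: 0.0122
grasp_force: 98.3
```

Call:
move_arm:
  plan:
    - [[-0.41, 0.37, 0], [0, 0, 3], 1]
    - [[-0.42, 0.36, 0], [0, 0, 3], 1]
    - [[0, 0, 0.8], [0, 0, 0], 1]
    - [[0, 0, 1], [0, 0, 0], 1]
    - [[0, 0, 1], [0, 0, 0], 1]
    - [[0, 0, 0], [0, 0, 0], 1]

```text
time: 18.0
tool_pos: [0.6188, -0.0562, 0.1182]
ee_rot: [-179.9, 0.1, -128.0]
force: [0.3, 0.0, -2.7]
finger_gap: 0.012
grasp_force: 98.2
```

Call:
move_arm:
  plan:
    - [[-1.22, 0.82, 0], [0, 0, 8], 1]
    - [[-1.33, 0.65, 0], [0, 0, 8], 1]
    - [[-1.4, 0.45, 0], [0, 0, 8], 1]
    - [[-1.45, 0.26, 0], [0, 0, 8], 1]
    - [[-1.47, 0.05, 0], [0, 0, 8], 1]
    - [[-1.47, -0.15, 0], [0, 0, 8], 1]
    - [[-1.25, -0.3, 0], [0, 0, 7], 1]
    - [[-0.87, -0.31, 0], [0, 0, 5], 1]

```text
time: 19.0
tool_pos: [0.5125, -0.0413, 0.1168]
ee_rot: [180.0, 0.0, -67.8]
force: [0.1, -0.1, -3.2]
finger_gap: 0.0119
grasp_force: 98.2
```

Call:
move_arm:
  plan:
    - [[0, 0, 0], [0, 0, 0], 1]
    - [[0, 0, -0.8], [0, 0, 0], 1]
    - [[0, 0, -0.6], [0, 0, 0], 1]
    - [[0, 0, -0.4], [0, 0, 0], 1]
    - [[0, 0, -0.3], [0, 0, 0], 1]
    - [[0, 0, 0], [0, 0, 0], 1]

```text
time: 19.75
tool_pos: [0.513, -0.0413, 0.0955]
ee_rot: [180.0, 0.0, -68.0]
force: [0.2, -0.1, -3.3]
finger_gap: 0.0122
grasp_force: 98.1
```

Call:
move_arm:
  plan:
    - [[0, 0, -0.4], [0, 0, 0], 1]
    - [[0, 0, -0.3], [0, 0, 0], 1]
    - [[0, 0, 0], [0, 0, 0], 1]

```text
time: 20.12
tool_pos: [0.5129, -0.0413, 0.0885]
ee_rot: [180.0, 0.0, -68.0]
force: [-0.2, -0.1, -2.1]
finger_gap: 0.0119
grasp_force: 98.1
```

```bash
python3 sw.py 112 109 106 104 102 100 98 96 94 92 90 88 86 84 82 80 78 76 74 72 70 68 66 64 62 60 58 56 54
```

```text
109.0 [0.52, 0.19, 0] -3.0
106.0 [0.53, 0.17, 0] -3.0
104.0 [0.35, 0.1, 0] -2.0
102.0 [0.36, 0.08, 0] -2.0
100.0 [0.36, 0.07, 0] -2.0
98.0 [0.37, 0.06, 0] -2.0
96.0 [0.36, 0.04, 0] -2.0
94.0 [0.37, 0.03, 0] -2.0
92.0 [0.37, 0.02, 0] -2.0
90.0 [0.37, 0.01, 0] -2.0
88.0 [0.36, -0.01, 0] -2.0
86.0 [0.37, -0.02, 0] -2.0
84.0 [0.37, -0.03, 0] -2.0
82.0 [0.37, -0.04, 0] -2.0
80.0 [0.36, -0.06, 0] -2.0
78.0 [0.36, -0.07, 0] -2.0
76.0 [0.36, -0.08, 0] -2.0
74.0 [0.36, -0.1, 0] -2.0
72.0 [0.35, -0.11, 0] -2.0
70.0 [0.35, -0.12, 0] -2.0
68.0 [0.34, -0.13, 0] -2.0
66.0 [0.34, -0.14, 0] -2.0
64.0 [0.34, -0.16, 0] -2.0
62.0 [0.32, -0.17, 0] -2.0
60.0 [0.33, -0.18, 0] -2.0
58.0 [0.31, -0.19, 0] -2.0
56.0 [0.31, -0.2, 0] -2.0
54.0 [0.3, -0.21, 0] -2.0
```

Call:
move_arm:
  plan:
    - [[0.52, 0.19, 0], [0, 0, -3], 1]
    - [[0.53, 0.17, 0], [0, 0, -3], 1]
    - [[0.35, 0.1, 0], [0, 0, -2], 1]

```text
time: 20.5
tool_pos: [0.5268, -0.0367, 0.0887]
ee_rot: [179.9, -0.0, -76.0]
force: [-1.6, -1.2, -2.3]
finger_gap: 0.0118
grasp_force: 98.2
```

Call:
move_arm:
  plan:
    - [[0.18, 0.04, 0], [0, 0, -1], 1]
    - [[0.18, 0.04, 0], [0, 0, -1], 1]

```text
time: 20.75
tool_pos: [0.5303, -0.0359, 0.0887]
ee_rot: [180.0, 0.0, -78.0]
force: [-4.1, -0.6, -2.3]
finger_gap: 0.0121
grasp_force: 98.2
```

Call:
move_arm:
  plan:
    - [[0.18, 0.04, 0], [0, 0, -1], 1]
    - [[0.18, 0.03, 0], [0, 0, -1], 1]

```text
time: 21.0
tool_pos: [0.5341, -0.0352, 0.0887]
ee_rot: [180.0, 0.0, -80.0]
force: [-4.4, -1.1, -2.9]
finger_gap: 0.0119
grasp_force: 98.2
```

Call:
move_arm:
  plan:
    - [[0.18, 0.03, 0], [0, 0, -1], 1]
    - [[0.19, 0.03, 0], [0, 0, -1], 1]

```text
time: 21.25
tool_pos: [0.5379, -0.0346, 0.0887]
ee_rot: [180.0, -0.0, -82.0]
force: [-4.1, -1.6, -2.1]
finger_gap: 0.0119
grasp_force: 98.2
```

Call:
move_arm:
  plan:
    - [[0.18, 0.02, 0], [0, 0, -1], 1]
    - [[0.18, 0.02, 0], [0, 0, -1], 1]

```text
time: 21.5
tool_pos: [0.5416, -0.0342, 0.0887]
ee_rot: [180.0, 0.0, -84.0]
force: [-5.3, -1.3, -3.7]
finger_gap: 0.0124
grasp_force: 98.2
```

Call:
move_arm:
  plan:
    - [[0.18, 0.01, 0], [0, 0, -1], 1]
    - [[0.19, 0.02, 0], [0, 0, -1], 1]

```text
time: 21.75
tool_pos: [0.5453, -0.0339, 0.0887]
ee_rot: [180.0, 0.0, -86.0]
force: [-4.2, -1.0, -2.1]
finger_gap: 0.0122
grasp_force: 98.2
```

Call:
move_arm:
  plan:
    - [[0.18, 0.01, 0], [0, 0, -1], 1]
    - [[0.19, 0.01, 0], [0, 0, -1], 1]

```text
time: 22.0
tool_pos: [0.549, -0.0337, 0.0887]
ee_rot: [180.0, -0.0, -88.0]
force: [-5.4, -1.8, -2.5]
finger_gap: 0.0122
grasp_force: 98.2
```

Call:
move_arm:
  plan:
    - [[0.18, 0.01, 0], [0, 0, -1], 1]
    - [[0.19, 0, 0], [0, 0, -1], 1]

```text
time: 22.25
tool_pos: [0.5527, -0.0337, 0.0887]
ee_rot: [180.0, -0.0, -90.0]
force: [-5.1, -1.1, -1.8]
finger_gap: 0.012
grasp_force: 98.2
```

Call:
move_arm:
  plan:
    - [[0.18, 0, 0], [0, 0, -1], 1]
    - [[0.18, -0.01, 0], [0, 0, -1], 1]

```text
time: 22.5
tool_pos: [0.5563, -0.0337, 0.0887]
ee_rot: [180.0, -0.0, -92.0]
force: [-5.8, -1.0, -2.8]
finger_gap: 0.0118
grasp_force: 98.2
```

Call:
move_arm:
  plan:
    - [[0.18, -0.01, 0], [0, 0, -1], 1]
    - [[0.19, -0.01, 0], [0, 0, -1], 1]

```text
time: 22.75
tool_pos: [0.56, -0.034, 0.0887]
ee_rot: [180.0, -0.0, -94.0]
force: [-5.6, -1.0, -2.5]
finger_gap: 0.0121
grasp_force: 98.2
```

```bash
python3 -c "
from h import *
o=bot.observe(); print(o['force'],o['ft_torque'],o['tool_pos'],o['ee_rot'])"
```

```text
[-5.57780207 -1.02735534 -2.46184143] [-0.17047111  1.034996   -0.20932924] [ 0.56000713 -0.0339748   0.08871566] [ 1.79990572e+02 -1.08653308e-02 -9.40493195e+01]
```

Call:
move_arm:
  plan:
    - [[0.18, -0.02, 0], [0, 0, -1], 1]
    - [[0.19, -0.02, 0], [0, 0, -1], 1]

```text
time: 23.0
tool_pos: [0.5637, -0.0343, 0.0887]
ee_rot: [180.0, -0.0, -96.0]
force: [-5.9, -0.7, -3.4]
finger_gap: 0.0118
grasp_force: 98.2
```

Call:
move_arm:
  plan:
    - [[0.18, -0.02, 0], [0, 0, -1], 1]
    - [[0.19, -0.02, 0], [0, 0, -1], 1]

```text
time: 23.25
tool_pos: [0.5673, -0.0348, 0.0887]
ee_rot: [180.0, -0.0, -98.1]
force: [-5.5, -0.9, -2.4]
finger_gap: 0.0122
grasp_force: 98.2
```

Call:
move_arm:
  plan:
    - [[0.18, -0.03, 0], [0, 0, -1], 1]
    - [[0.18, -0.03, 0], [0, 0, -1], 1]

```text
time: 23.5
tool_pos: [0.5704, -0.0353, 0.0885]
ee_rot: [179.9, -0.0, -100.0]
force: [-6.8, -0.8, -2.0]
finger_gap: 0.012
grasp_force: 98.3
```

```bash
cat > t.py <<'E'
from h import *
o=bot.observe(); p=o['tool_pos'];F=o['force'];r=p-[.552,-.139,0]
print(F.round(2),o['ft_torque'].round(3),p.round(4),o['ee_rot'].round(2),'T',r[0]*F[1]-r[1]*F[0]+o['ft_torque'][2])
E
python3 t.py
```

```text
[-6.78 -0.76 -1.98] [-0.144  1.557  0.127] [ 0.5704 -0.0353  0.0885] [ 1.7992e+02 -2.0000e-02 -1.0003e+02] T 0.8156439532587076
```

Call:
move_arm:
  plan:
    - [[0.09, -0.02, 0], [0, 0, -0.5], 1]
    - [[0, 0, 0], [0, 0, 0], 1]

```text
time: 23.75
tool_pos: [0.571, -0.0354, 0.0884]
ee_rot: [179.9, -0.0, -100.5]
force: [-8.3, -0.8, -1.2]
finger_gap: 0.0121
grasp_force: 98.4
```

```bash
python3 t.py
```

```text
[-8.3  -0.78 -1.24] [-0.135  1.545  0.044] [ 0.571  -0.0354  0.0884] [ 1.7989e+02 -2.0000e-02 -1.0050e+02] T 0.8898248428777101
```

Call:
move_arm:
  plan:
    - [[0.09, -0.02, 0], [0, 0, -0.5], 1]
    - [[0, 0, 0], [0, 0, 0], 1]

```text
time: 24.0
tool_pos: [0.5717, -0.0355, 0.0884]
ee_rot: [179.9, -0.0, -101.0]
force: [-8.5, -0.1, -0.8]
finger_gap: 0.0121
grasp_force: 98.4
```

```bash
python3 t.py
```

```text
[-8.46 -0.11 -0.8 ] [-0.075  1.637  0.169] [ 0.5717 -0.0355  0.0884] [ 1.7988e+02 -2.0000e-02 -1.0099e+02] T 1.0427733231972331
```

Call:
move_arm:
  plan:
    - [[0.09, -0.02, 0], [0, 0, -0.5], 1]
    - [[0, 0, 0], [0, 0, 0], 1]

```text
time: 24.25
tool_pos: [0.5724, -0.0357, 0.0883]
ee_rot: [179.9, -0.0, -101.5]
force: [-8.7, 0.8, -1.5]
finger_gap: 0.012
grasp_force: 98.4
```

```bash
python3 t.py; python3 sw.py 79.5 83 86
```

```text
[-8.74  0.85 -1.55] [-0.056  1.708  0.272] [ 0.5724 -0.0357  0.0883] [ 1.7985e+02 -1.0000e-02 -1.0148e+02] T 1.1921625839695122
83.0 [-0.64, 0.1, 0] 3.5
86.0 [-0.55, 0.05, 0] 3.0
```

The torque rises from the 0.37 N m drag to 1.19 N m against a hard stop, so the nut is tight. Backing off and lifting.

Call:
move_arm:
  plan:
    - [[-0.65, 0.11, 0], [0, 0, 3.5], 1]
    - [[-0.5, 0.06, 0], [0, 0, 2.7], 1]
    - [[0, 0, 0], [0, 0, 0], 1]

```text
time: 24.62
tool_pos: [0.5627, -0.0341, 0.089]
ee_rot: [-179.9, 0.0, -95.3]
force: [-2.9, -0.3, -2.6]
finger_gap: 0.0123
grasp_force: 98.2
```

```bash
python3 t.py
```

```text
[-2.86 -0.31 -2.58] [ 0.084  0.475 -0.191] [ 0.5627 -0.0341  0.089 ] [-1.7993e+02  2.0000e-02 -9.5310e+01] T 0.10562923259504323
```

Call:
move_arm:
  plan:
    - [[0, 0, 0.8], [0, 0, 0], 1]
    - [[0, 0, 1.2], [0, 0, 0], 1]
    - [[0, 0, 2], [0, 0, 0], 1]
    - [[0, 0, 4], [0, 0, 0], 1]
    - [[0, 0, 0], [0, 0, 0], 1]
    - [[0, 0, 0], [0, 0, 0], 1]

```text
time: 25.38
tool_pos: [0.5625, -0.0342, 0.1689]
ee_rot: [-179.9, 0.0, -95.3]
force: [-0.5, -0.0, -3.1]
finger_gap: 0.012
grasp_force: 98.5
```

```bash
python3 t.py; python3 - <<'E'
from h import *
o=bot.observe();p=o["tool_pos"];a=np.radians(o["ee_rot"][2])
C=cam("wrist"); im=viewer.capture("wrist")
c=p[:2]+.106*np.array([np.cos(a),np.sin(a)]);print(c)
b=rectify(im,C,c,.05,5000,p[2]+.024); cv2.imwrite("pics/held2.png",b)
E
```

```text
[-0.47 -0.05 -3.12] [ 0.089  0.026 -0.009] [ 0.5625 -0.0342  0.1689] [-179.94    0.    -95.29] T 0.03988032445930212
[ 0.55271185 -0.1397145 ]
```

View pics/held2.png

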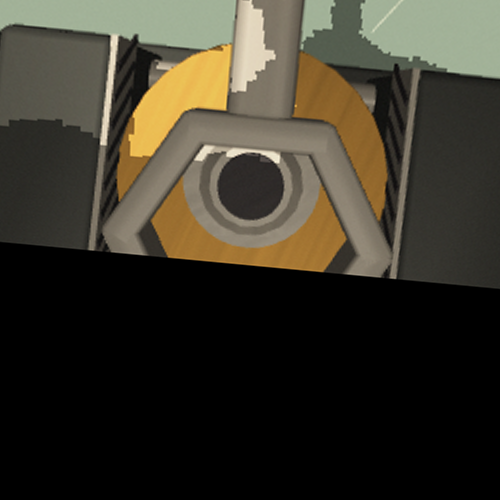

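The ring in the wrist view is at yaw 84.5°, nearly where the tool is (84.7°), so the grip is unchanged. Returning to the rest.

Call:
move_arm:
  plan:
    - [[-0.75, 3.88, 0], [0, 0, -1.2], 1]
    - [[-0.75, 3.88, 0], [0, 0, -1.2], 1]
    - [[-0.75, 3.88, 0], [0, 0, -1.2], 1]
    - [[-0.75, 3.88, 0], [0, 0, -1.2], 1]
    - [[-0.75, 3.88, 0], [0, 0, -1.2], 1]
    - [[-0.75, 3.88, 0], [0, 0, -1.2], 1]
    - [[-0.75, 3.88, 0], [0, 0, -1.2], 1]
    - [[-0.75, 3.84, 0], [0, 0, -1], 1]

```text
time: 26.42
tool_pos: [0.5014, 0.2768, 0.1676]
ee_rot: [179.9, -0.1, -104.7]
force: [0.8, 0.4, -2.3]
finger_gap: 0.0117
grasp_force: 98.2
```

Call:
move_arm:
  plan:
    - [[0, 0, 0], [0, 0, 0], 1]
    - [[0, 0, -4], [0, 0, 0], 1]
    - [[0, 0, -4], [0, 0, 0], 1]
    - [[0, 0, -4], [0, 0, 0], 1]
    - [[0, 0, -1.6], [0, 0, 0], 1]
    - [[0, 0, -0.6], [0, 0, 0], 1]
    - [[0, 0, 0], [0, 0, 0], 1]

```text
time: 27.3
tool_pos: [0.5028, 0.2759, 0.0274]
ee_rot: [-180.0, 0.0, -104.7]
force: [-0.3, 0.6, -2.6]
finger_gap: 0.0123
grasp_force: 98.2
```

Call:
move_arm:
  plan:
    - [[0, 0, -0.3], [0, 0, 0], 1]
    - [[0, 0, -0.2], [0, 0, 0], 1]
    - [[0, 0, -0.15], [0, 0, 0], 1]
    - [[0, 0, 0], [0, 0, 0], 1]

```text
time: 27.8
tool_pos: [0.5022, 0.2758, 0.0203]
ee_rot: [-180.0, 0.0, -104.7]
force: [0.1, -0.8, -2.5]
finger_gap: 0.0123
grasp_force: 98.2
```

Call:
move_arm:
  plan:
    - [[0, 0, -0.1], [0, 0, 0], 1]
    - [[0, 0, 0], [0, 0, 0], 1]

```text
time: 28.05
tool_pos: [0.5023, 0.2759, 0.0198]
ee_rot: [-180.0, 0.0, -104.7]
force: [-2.4, -0.7, 5.3]
finger_gap: 0.012
grasp_force: 99.3
```

Call:
move_arm:
  plan:
    - [[0, 0, 0], [0, 0, 0], 0.75]
    - [[0, 0, 0], [0, 0, 0], 0.5]
    - [[0, 0, 0], [0, 0, 0], 0]
    - [[0, 0, 0], [0, 0, 0], 0]
    - [[0, 0, 0], [0, 0, 0], 0]
    - [[0, 0, 0], [0, 0, 0], 0]
  grip_force: 20

```text
time: 28.8
tool_pos: [0.5023, 0.2758, 0.0193]
ee_rot: [-180.0, 0.0, -104.7]
force: [0.4, 0.8, 0.0]
finger_gap: 0.0855
grasp_force: 0.0
```

Call:
move_arm:
  plan:
    - [[0, 0, 2], [0, 0, 0], 0]
    - [[0, 0, 4], [0, 0, 0], 0]
    - [[0, 0, 5], [0, 0, 0], 0]
    - [[0, 0, 5], [0, 0, 0], 0]
    - [[0, 0, 5], [0, 0, 0], 0]
    - [[0, 0, 2], [0, 0, 0], 0]
    - [[0, 0, 0], [0, 0, 0], 0]
    - [[0, 0, 0], [0, 0, 0], 0]

```text
time: 29.8
tool_pos: [0.5018, 0.2756, 0.248]
ee_rot: [179.9, -0.1, -104.7]
force: [0.0, -0.5, -0.4]
finger_gap: 0.0852
grasp_force: 0.0
```

```bash
python3 - <<'E'
from h import *
o=bot.observe();print(o["time"],o["tool_pos"],o["finger_gap"])
C=cam("wrist"); im=viewer.capture("wrist"); t=viewer.capture("top")
b=rectify(im,C,(.50,.265),.12,1650,.044); b=cv2.resize(b,(396,396))
cv2.imwrite("pics/end.png",np.hstack([b,cv2.resize(t[140:232,300:392],(396,396),interpolation=2)]))
E
```

```text
29.8 [0.50179198 0.27558178 0.24800282] 0.08521129942587927
```

View pics/end.png

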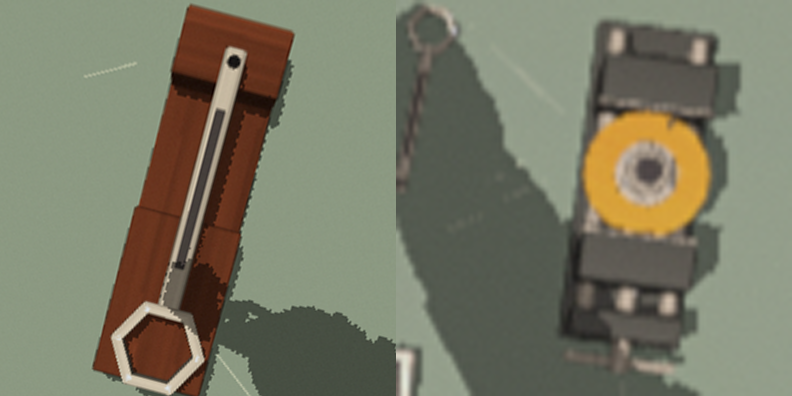

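The wrench lies flat on its rest as at the start. The chisel mark is unmoved, at (364,169) now against (365,169) before.

```bash
python3 -c "
from cell import bot
print(bot.hand_in())"
```

```text
the job is handed in; nothing more can be done
None
```

The nut came up solid in three pulls (last pull about 1.2 N m), the candlestick did not turn in the jaws, the wrench is back flat on its rest, and the job was handed in at about 30 s.

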